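Put the mixed-up copper fittings back in their sample trays

ROBOT

A 7-joint arm with a two-finger parallel gripper is mounted at the origin on the work surface. World frame = base frame: x ahead of the robot, y to its left, z up, the work surface at z = 0. Lengths are in m, angles in rad, forces in N, time in s.
With the tool pointing down it reaches from about 0.35 to 0.9 m from the base axis. Payload 8.1 kg.
Tool frame: the origin (TCP) lies midway between the tips of the shut fingers; the grasp point (between the pads) lies 19 mm behind it (robot.pinch_z is the distance from the TCP to the grasp point, in m); x points along the fingers, z is the direction in which the jaws open and shut, and the axes are right-handed (so a half turn about x gives the same grasp; the last joint's range is limited). The gripper opens to 85 mm and grips with 20 to 120 N. Pads are 22 mm wide; open, the fingers measure 114 mm over their backs; the gripper's body (76 mm by 85 mm) begins 54 mm behind the grasp point. The pads swing forward as they close: fully open they stand 13 mm farther back than shut.
Start: joints at [-1.42, 0.434, 0.025, 1.573, -0.012, 1.134, -0.075], TCP at [0.157, 0.605, 0.231] pointing down, gripper open.
Joint ranges: [-2.62, 2.62], [-0.44, 2.09], [-1.27, 1.32], [0.08, 2.57], [-1.32, 4.46], [0.12, 2], [-2.74, 2.74]. Speed limits (rad/s): [2.22, 2.22, 3.01, 3.01, 3.14, 3.14, 3.14].

INTERFACE

Orientations are given as a unit quaternion [w, x, y, z].
In Python, from station import robot gives the robot as it stands.
- The arm moves only by the tool carry_out, never from a script. Its argument "steps" is a list of rows, each an object of numbers: "x", "y", "z": the shift along the world's x, y, z in mm; "rx", "ry", "rz": the turn, a rotation vector about the world's x, y, z in rad; "grip": the gripper command: -1 is shut, 1 is fully open, values between are in proportion. A call has 1 to 20 rows; each row shifts and turns the commanded pose from where the row before left it; what a row does not reach is not made up. A row lasts 1/8 s, in which the tool goes at most 62.5 mm and 10.7 degrees, less where a joint would pass 70% of its speed; a pose out of reach is approached as far as the arm can. A call is refused whole if a number of a shift passes 62.5 or a number of a turn 0.188, either way. A call with a gripper value outside its range is refused whole. The fingers move at their own pace and stop on an object; the grip force is fixed at half the most. Time passes only in rows, so rows that do not move let the fingers close. It gives the time, the measured TCP pose, the force and the opening at its end, in the units of the state.
- robot.get_obs(): the state, without advancing time (a new reading comes with each control period).
- robot.get_image(name): name is "side" or "top"; returns a dict with "color" (400x640x3 uint8, red, green, blue), "mtx" (3x3 intrinsics, pixels), "extrinsics" (4x4, takes a point from world to camera coordinates). Camera axes: x right, y up, looking along -z (the intrinsics and any distortion apply to the point x, -y, -z); pixel columns grow to the right and rows downward; lengths in m; the calibration is good to about 2 mm. A picture is of the moment at which its call begins. There is no depth.
- robot.finish_job(): hands the job in, once; it reports no verdict.
The state is a dict: "time": time; "joints": joint angles; "joint_vel": joint speeds; "joint_torque": joint torques, N m; "tool_pos": TCP position; "ee_rot": TCP orientation; "ft_force": force on the tool from outside, world axes, zero at the start; "ft_torque": the same for the moment, N m; "width": finger opening in m.
Only numpy, scipy, OpenCV 4.12 (cv2) and the standard library are available. Lean on these libraries where they do the work, as an engineer would, in place of code of your own. Each camera call takes 0.05 s, during which the arm holds its last target.

TASK

The three loose copper fittings have been put back in each other's trays. Move each one into the tray whose fixed sample is the same kind of fitting, standing upright on the floor of the pocket; each pocket holds only one fitting, so use the spare tray without a sample (or a clear patch of bench) to make room on the way. Do not tip any fitting over, and leave the valve, the wrench and the plastic bin where they are.

Things in the scene. Friction and masses are not known exactly. Their poses are not given: they have to be found in the camera images.
- coupling: Loose copper straight coupling: an open upright tube, 49 mm in diameter (52 mm over a thin bead near each end), wall 3 mm, 60 mm high, about 200 g. Origin at the centre of its lower end, z up along the tube.
- cap: Loose copper end cap: a plain closed disc-like cap with slightly domed top, 54 mm in diameter, 36 mm high (straight sides up to 26 mm), about 160 g. Origin at the centre of its underside, z up.
- reducer: Loose copper bottle-shaped reducer: foot 44 mm in diameter up to 44 mm high, then a cone to a neck 24 mm in diameter from 58 mm up to the top at 80 mm (dark round mouth), about 200 g. Origin at the centre of its underside, z up.
- tray_coupling: Fixed flat pine tray. Origin: underside, below the centre of its 74 mm square pocket (floor at z 8 mm; lip 8 mm wide, top at 16 mm; holds one fitting). Towards its -x a flat grey-painted block, 88 long, 90 wide, 16 mm high, carries the sample, fixed for good, centred at x = -85 mm: a straight coupling (open tube), just like the loose one.
- tray_cap: Fixed flat pine tray. Origin: underside, below the centre of its 74 mm square pocket (floor at z 8 mm; lip 8 mm wide, top at 16 mm; holds one fitting). Towards its -x a flat grey-painted block, 88 long, 90 wide, 16 mm high, carries the sample, fixed for good, centred at x = -85 mm: an end cap (low domed disc), just like the loose one.
- tray_reducer: Fixed flat pine tray. Origin: underside, below the centre of its 74 mm square pocket (floor at z 8 mm; lip 8 mm wide, top at 16 mm; holds one fitting). Towards its -x a flat grey-painted block, 88 long, 90 wide, 16 mm high, carries the sample, fixed for good, centred at x = -85 mm: a bottle-shaped reducer, just like the loose one.
- tray_spare: Fixed flat pine tray. Origin: underside, below the centre of its 74 mm square pocket (floor at z 8 mm; lip 8 mm wide, top at 16 mm; holds one fitting). Towards its -x a flat grey-painted block, 88 long, 90 wide, 16 mm high, is bare: no sample. Its pocket is empty at the start: the free spot.
- valve: Bystander: brass ball valve lying down, 76 mm long, 42 mm high, with a flat yellow lever on top (top at 64 mm) that reaches 92 mm to its +x. Origin at the centre of its underside.
- wrench: Bystander: steel wrench, 160 mm long, lying flat on the bench along its own x axis. Origin under its middle.
- bin: Bystander: empty clear plastic bin, 90 x 180 mm, 80 mm high, beyond the trays. Origin at the centre of its underside.
Not all that is in view belongs to the job. What is shaped like the cap but blue or turquoise is not meant. Leave any green look-alike of the reducer alone.

How it is judged:
By the outcome, as a careful person would: the job done as asked, in the order asked, and still so for the second after the job is handed in, with the robot touching nothing.
It also fails if it takes over 106 s, if anything falls off the work surface, if the arm or the gripper's body presses on something with over 40 N, if the wrist force passes 120 N, or if a joint passes its speed limit or range.

## Working session

There is one attempt and no reset: what is moved stays moved. The work goes in short steps, Python scripts to look and compute and a tool call to move; the robot and the scene stay as the last step left them, time stands still between calls to the robot, and variables do not carry over. Pictures are saved under pics/ and viewed, and the job is handed in when it is done.

Besides the shell and the picture viewer there is one more tool, called by a JSON object that holds its "op" and its "data", one argument or row to a line. carry_out: Moves the arm, as the interface text tells. Its arguments: {"type":"object","properties":{"steps":{"type":"array"}},"required":["steps"]}

```bash
ls; mkdir -p pics; python3 - <<'E'
from station import robot
import cv2,numpy as np
for n in("side","top"):
    d=robot.get_image(n);cv2.imwrite(f"pics/{n}0.png",d["color"][:,:,::-1]);print(n,d["mtx"],d["extrinsics"],[k for k in d])
o=robot.get_obs();print({k:np.round(v,4) for k,v in o.items()},robot.pinch_z)
E
```

```text
pics
side [[440.30677309   0.         315.04861391]
 [  0.         440.30677309 200.49295179]
 [  0.           0.           1.        ]] [[ 0.8902034  -0.45555741  0.00231403 -0.56591611]
 [ 0.23822354  0.46982958  0.85000571 -0.17450857]
 [-0.3883136  -0.75612672  0.52676839 -0.98647859]
 [ 0.          0.          0.          1.        ]] ['color', 'mtx', 'extrinsics']
top [[443.68664589   0.         322.45021874]
 [  0.         443.68664589 204.88156524]
 [  0.           0.           1.        ]] [[ 1.87097758e-02 -9.99824954e-01  7.74866731e-05 -2.97471545e-02]
 [ 9.97002295e-01  1.86627745e-02  7.50874510e-02 -6.18889055e-01]
 [-7.50757534e-02 -1.32761498e-03  9.97176950e-01 -1.42996129e+00]
 [ 0.00000000e+00  0.00000000e+00  0.00000000e+00  1.00000000e+00]] ['color', 'mtx', 'extrinsics']
{'time': np.float64(0.1), 'joints': array([-1.4196,  0.4351,  0.025 ,  1.574 , -0.0116,  1.134 , -0.0751]), 'joint_vel': array([ 0.0014, -0.0003, -0.0001, -0.0027,  0.0019,  0.0001,  0.0009]), 'joint_torque': array([ 3.30000e-03, -6.71749e+01,  1.02830e+00, -3.16900e+01,
        1.58000e-02,  7.20000e-03, -0.00000e+00]), 'tool_pos': array([0.1569, 0.6045, 0.2306]), 'ee_rot': array([ 0.5589, -0.433 ,  0.5596,  0.4323]), 'ft_force': array([0.246 , 0.6083, 0.1135]), 'ft_torque': array([ 0.0628, -0.0262,  0.0427]), 'width': np.float64(0.0854)} 0.0187
```

View pics/side0.png

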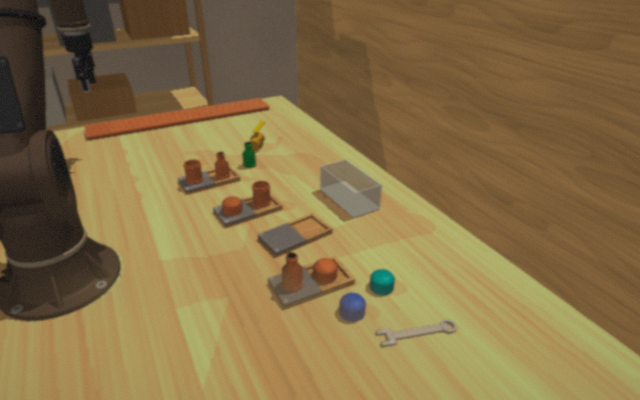

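View pics/top0.png

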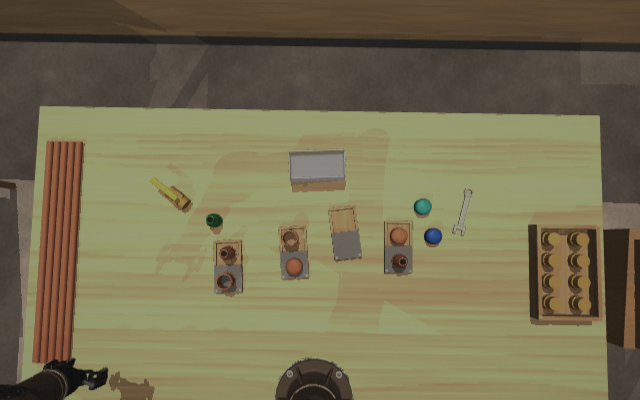

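```bash
cat > h.py <<'E'
import numpy as np,cv2
from station import robot
def proj(d,p):
    p=np.atleast_2d(p);E=d["extrinsics"];c=p@E[:3,:3].T+E[:3,3];c=c*[1,-1,-1];q=c@d["mtx"].T;return q[:,:2]/q[:,2:]
def ray(d,uv,z):
    E=d["extrinsics"];R=E[:3,:3];o=-R.T@E[:3,3]
    v=np.linalg.solve(d["mtx"],[uv[0],uv[1],1.])*[1,-1,-1];v=R.T@v
    return o+v*(z-o[2])/v[2]
def crop(d,x0,y0,x1,y1,s,name):
    cv2.imwrite(name,cv2.resize(d["color"][y0:y1,x0:x1,::-1],None,fx=s,fy=s,interpolation=cv2.INTER_CUBIC))
E
python3 - <<'E'
from h import *
d=robot.get_image("top");crop(d,200,190,450,310,3.2,"pics/t1.png")
hsv=cv2.cvtColor(d["color"],cv2.COLOR_RGB2HSV)
for p in[(399,236),(400,262),(291,239),(294,267),(227,253),(345,245),(343,220),(315,230)]:print(p,hsv[p[1],p[0]],d["color"][p[1],p[0]])
d=robot.get_image("side");crop(d,160,110,420,330,3,"pics/s1.png" if 0 else "pics/s1.png")
E
```

```text
(399, 236) [ 12 134 147] [147 101  70]
(400, 262) [165  19  27] [27 25 26]
(291, 239) [ 16 116 130] [130 102  71]
(294, 267) [ 10 143 146] [146  91  64]
(227, 253) [ 11 139 117] [117  77  53]
(345, 245) [ 18  32 103] [103  98  90]
(343, 220) [ 21 104 149] [149 130  88]
(315, 230) [ 33  71 158] [153 158 114]
```

View pics/t1.png

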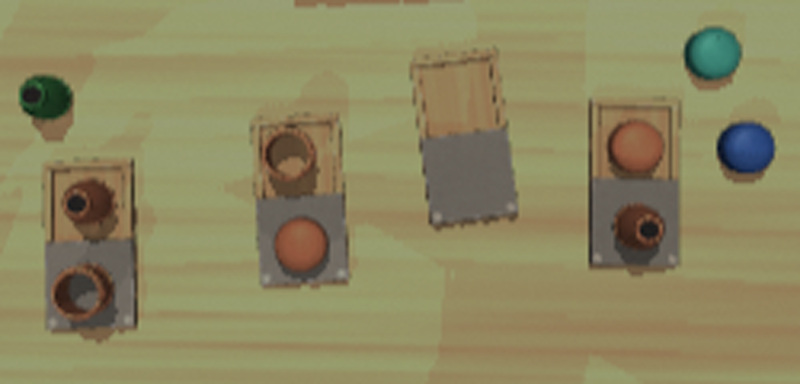

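View pics/s1.png

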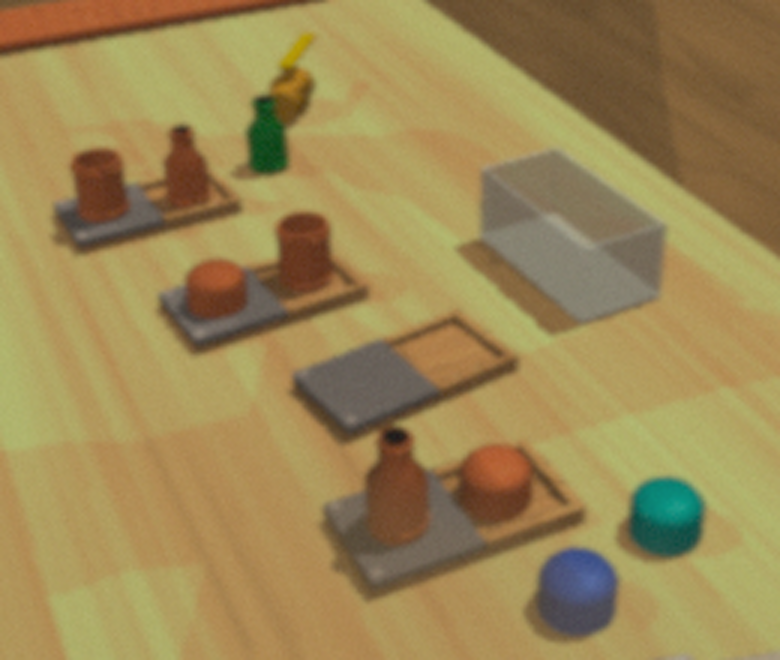

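```bash
cat > m.py <<'E'
from h import *
d=robot.get_image("top");s=robot.get_image("side")
img=d["color"];hsv=cv2.cvtColor(img,cv2.COLOR_RGB2HSV)
S=4;big=cv2.resize(img,None,fx=S,fy=S,interpolation=cv2.INTER_CUBIC)
hb=cv2.cvtColor(big,cv2.COLOR_RGB2HSV)
g=((hb[...,1]<60)&(hb[...,2]>60)&(hb[...,2]<135)).astype(np.uint8)
vis=big.copy()
for nm,(x0,y0,x1,y1) in dict(coup=(208,258,248,298),cap=(275,244,315,284),spare=(325,222,368,266),red=(378,240,418,280)).items():
    m=np.zeros_like(g);m[y0*S:y1*S,x0*S:x1*S]=g[y0*S:y1*S,x0*S:x1*S]
    m=cv2.morphologyEx(m,cv2.MORPH_OPEN,np.ones((5,5)))
    n,l,st,_=cv2.connectedComponentsWithStats(m);k=1+np.argmax(st[1:,4])
    c=np.argwhere(l==k)[:,::-1]
    p=np.array([ray(d,((u+.5)/S-.5,(v+.5)/S-.5),.016)[:2] for u,v in c])*1000
    r=cv2.minAreaRect(p.astype(np.float32));B=cv2.boxPoints(r)
    a=r[2];a=(a+45)%90-45
    ctr=np.array(r[0]);pc=ctr+85*np.array([np.cos(np.radians(a)),np.sin(np.radians(a))])
    print(nm,"block",np.round(ctr,1),np.round(r[1],1),"yaw",round(a,2),"pocket",np.round(pc,1))
    for q in (pc,):
        for im,dd,f in((vis,d,S),):
            t=np.radians(a)
            C=[[q[0]+X*np.cos(t)-Y*np.sin(t),q[1]+X*np.sin(t)+Y*np.cos(t),16] for X,Y in((45,45),(45,-45),(-129,-45),(-129,45))]
            uv=(proj(dd,np.array(C)/1000)+.5)*f-.5
            cv2.polylines(im,[uv.round().astype(int)],True,(255,0,0),1)
cv2.imwrite("pics/m1.png",vis[760:1240,820:1700,::-1][:, :800])
E
python3 m.py
```

```text
coup block [374.9 285.6] [86.7 91. ] yaw 2.13 pocket [459.8 288.8]
cap block [424.   71.1] [87.3 90. ] yaw 4.87 pocket [508.7  78.3]
spare block [491.  -98.5] [88.  90.9] yaw 9.14 pocket [574.9 -84.9]
red block [ 448.  -267.3] [87.  88.3] yaw 0.21 pocket [ 533. -267.]
```

View pics/m1.png

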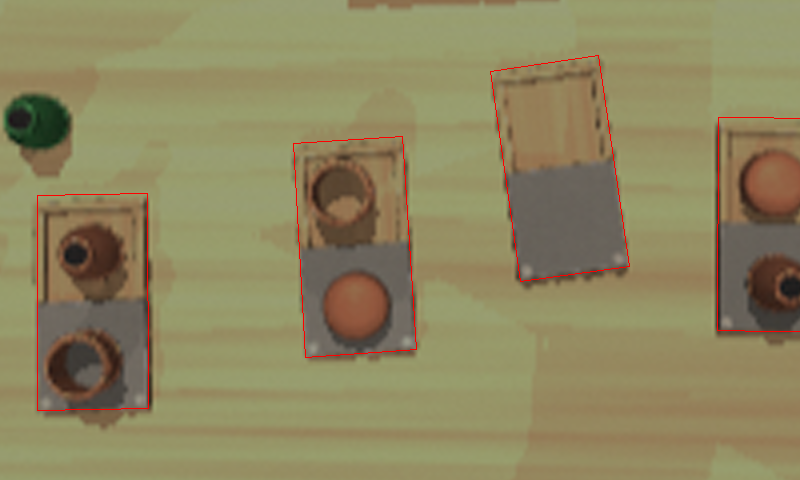

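```bash
cat > f.py <<'E'
from h import *
import sys
d=robot.get_image("top");s=robot.get_image("side")
S=8
est={"reducer":(((75+820)/4,(253+760)/4),.088,[(.088,12),(.052,22),(.008,22)]),
"coupling":(((342+820)/4,(191+760)/4),.068,[(.068,24.5),(.008,24.5)]),
"cap":(((773+820)/4,(182+760)/4),.038,[(.034,27),(.008,27)])}
out=[]
for n,(uv,z,cs) in est.items():
    p=ray(d,uv,z);print(n,np.round(p*1000,1))
    for dd,nm in((d,"t"),(s,"s")):
        c=proj(dd,p)[0].astype(int)+[0,5];x0,y0=c-25
        im=cv2.resize(dd["color"][y0:y0+50,x0:x0+50,::-1],None,fx=S/2*1.3,fy=S/2*1.3,interpolation=cv2.INTER_CUBIC);f=S/2*1.3
        a=im.copy()
        for zz,r in cs:
            th=np.linspace(0,6.283,40);C=np.c_[p[0]+r/1e3*np.cos(th),p[1]+r/1e3*np.sin(th),0*th+zz]
            cv2.polylines(a,[((proj(dd,C)-[x0,y0]+.5)*f-.5).round().astype(int)],True,(255,255,0),1)
        out.append(a)
row=[np.hstack(out[i::2]) for i in(0,1)]
v=np.vstack(row);print(v.shape);cv2.imwrite("pics/"+sys.argv[1],v)
E
python3 f.py f1.png
```

```text
reducer [458.2 285.2  88. ]
coupling [510.1  80.7  68. ]
cap [ 523.8 -264.5   38. ]
(520, 780, 3)
```

View pics/f1.png

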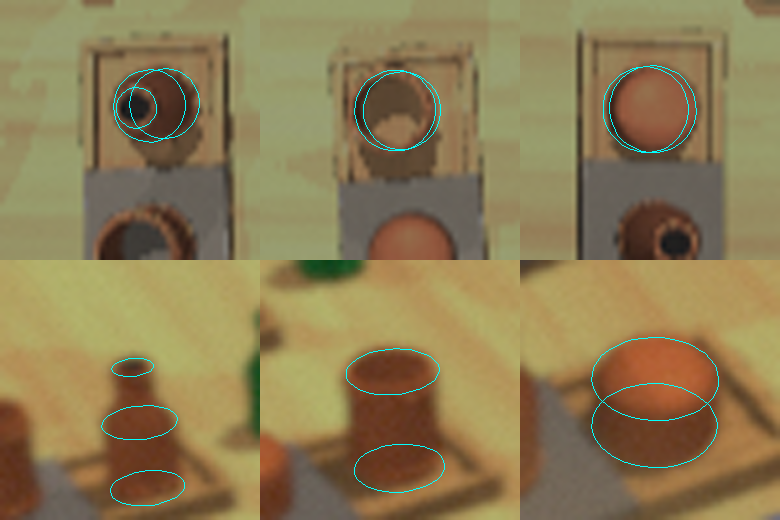

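```bash
python3 - <<'E'
from h import *
from scipy.spatial.transform import Rotation as R
o=robot.get_obs();q=o["ee_rot"];M=R.from_quat(q,scalar_first=True).as_matrix();print(M.round(3),o["time"])
d=robot.get_image("top");hsv=cv2.cvtColor(d["color"],cv2.COLOR_RGB2HSV)
for n,(a,b) in dict(teal=(75,95),blue=(105,130),green=(60,80)).items():
    m=((hsv[...,0]>=a)&(hsv[...,0]<=b)&(hsv[...,1]>120)).astype(np.uint8);m[:150]=0;m[300:]=0
    k,l,st,c=cv2.connectedComponentsWithStats(m)
    for i in range(1,k):
        if st[i,4]>60:print(n,c[i],st[i],ray(d,c[i],.03)*1000)
# target: x axis down, z axis along +-y yaw 4deg
t=np.radians(3)
for sg in(1,-1):
    zx=np.array([-np.sin(t),np.cos(t),0])*sg;x=np.array([0,0,-1.]);y=np.cross(zx,x)
    T=np.c_[x,y,zx];print(sg,R.from_matrix(T@M.T).as_rotvec().round(3))
E
```

```text
[[ 0.    -0.968  0.251]
 [-0.     0.251  0.968]
 [-1.    -0.    -0.   ]] 0.4
teal [422.15422886 206.21890547] [414 199  17  15 201] [ 620.54224079 -343.17574431   30.        ]
blue [432.75       235.78365385] [424 229  18  15 208] [ 525.03799206 -377.71126352   30.        ]
green [215.66666667 220.44086022] [211 214  10  13  93] [561.60712662 328.02623381  30.        ]
1 [0.    0.    0.306]
-1 [ 0.    -0.    -2.835]
```

{"op": "carry_out", "data": {
  "steps": [
    {"x":55,"y":-50,"rz":0.153},
    {"x":55,"y":-50,"rz":0.153},
    {"x":55,"y":-50},
    {"x":55,"y":-50},
    {"x":55,"y":-50},
    {"x":55,"y":-50},
    {"x":4,"y":-57},
    {"x":4,"y":-57},
    {"x":4,"y":-57},
    {"x":4,"y":-57},
    {"x":4,"y":-57},
    {"x":4,"y":-57},
    {"x":4,"y":-57},
    {"x":4,"y":-57},
    {"x":4,"y":-57},
    {"y":-55,"grip":0.8},
    {},
    {}
  ]
}}

```text
$.steps[0]: bad value
```

{"op": "carry_out", "data": {
  "steps": [
    {"x":55,"y":-50,"z":0,"rx":0,"ry":0,"rz":0.153,"grip":1}
  ]
}}

```text
time: 0.57
tool_pos: [0.1987, 0.5656, 0.2309]
ee_rot: [0.522, -0.476, 0.522, 0.478]
ft_force: [2.4, -0.6, 0.9]
width: 0.0853
```

{"op": "carry_out", "data": {
  "steps": [
    {"x":45,"y":-40,"z":0,"rx":0,"ry":0,"rz":0.153,"grip":1},
    {"x":45,"y":-40,"z":0,"rx":0,"ry":0,"rz":0,"grip":1},
    {"x":45,"y":-40,"z":0,"rx":0,"ry":0,"rz":0,"grip":1},
    {"x":45,"y":-40,"z":0,"rx":0,"ry":0,"rz":0,"grip":1},
    {"x":45,"y":-40,"z":0,"rx":0,"ry":0,"rz":0,"grip":1},
    {"x":45,"y":-40,"z":0,"rx":0,"ry":0,"rz":0,"grip":1},
    {"x":30,"y":-50,"z":0,"rx":0,"ry":0,"rz":0,"grip":1},
    {"x":4,"y":-50,"z":0,"rx":0,"ry":0,"rz":0,"grip":1},
    {"x":4,"y":-50,"z":0,"rx":0,"ry":0,"rz":0,"grip":1},
    {"x":4,"y":-50,"z":0,"rx":0,"ry":0,"rz":0,"grip":1},
    {"x":4,"y":-50,"z":0,"rx":0,"ry":0,"rz":0,"grip":1},
    {"x":4,"y":-50,"z":0,"rx":0,"ry":0,"rz":0,"grip":1},
    {"x":0,"y":-50,"z":0,"rx":0,"ry":0,"rz":0,"grip":1},
    {"x":0,"y":-50,"z":0,"rx":0,"ry":0,"rz":0,"grip":1},
    {"x":0,"y":-50,"z":0,"rx":0,"ry":0,"rz":0,"grip":1},
    {"x":0,"y":-50,"z":0,"rx":0,"ry":0,"rz":0,"grip":0.8},
    {"x":0,"y":0,"z":0,"rx":0,"ry":0,"rz":0,"grip":0.8},
    {"x":0,"y":0,"z":0,"rx":0,"ry":0,"rz":0,"grip":0.8}
  ]
}}

```text
time: 2.82
tool_pos: [0.5232, -0.1766, 0.2312]
ee_rot: [0.487, -0.513, 0.487, 0.513]
ft_force: [0.7, 0.2, -0.3]
width: 0.0769
```

{"op": "carry_out", "data": {
  "steps": [
    {"x":0,"y":-44,"z":-20,"rx":0,"ry":0,"rz":0,"grip":0.8},
    {"x":0,"y":-43,"z":-20,"rx":0,"ry":0,"rz":0,"grip":0.8},
    {"x":0,"y":0,"z":-40,"rx":0,"ry":0,"rz":0,"grip":0.8},
    {"x":0,"y":0,"z":-40,"rx":0,"ry":0,"rz":0,"grip":0.8},
    {"x":0,"y":0,"z":-35,"rx":0,"ry":0,"rz":0,"grip":0.8},
    {"x":0,"y":0,"z":-20,"rx":0,"ry":0,"rz":0,"grip":0.8},
    {"x":0,"y":0,"z":-20,"rx":0,"ry":0,"rz":0,"grip":0.8},
    {"x":0,"y":0,"z":-10,"rx":0,"ry":0,"rz":0,"grip":0.8},
    {"x":0,"y":0,"z":-10,"rx":0,"ry":0,"rz":0,"grip":0.8},
    {"x":0,"y":0,"z":0,"rx":0,"ry":0,"rz":0,"grip":0.8},
    {"x":0,"y":0,"z":0,"rx":0,"ry":0,"rz":0,"grip":0.8}
  ]
}}

```text
time: 4.2
tool_pos: [0.5236, -0.2642, 0.0169]
ee_rot: [-0.487, 0.513, -0.487, -0.513]
ft_force: [-1.1, 0.2, 0.1]
width: 0.0767
```

```bash
python3 - <<'E'
from h import *
d=robot.get_image("side");crop(d,240,190,440,320,4,"pics/g1.png")
d=robot.get_image("top");crop(d,340,180,460,300,5,"pics/g1t.png")
E
```

```text
(no output)
```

View pics/g1.png

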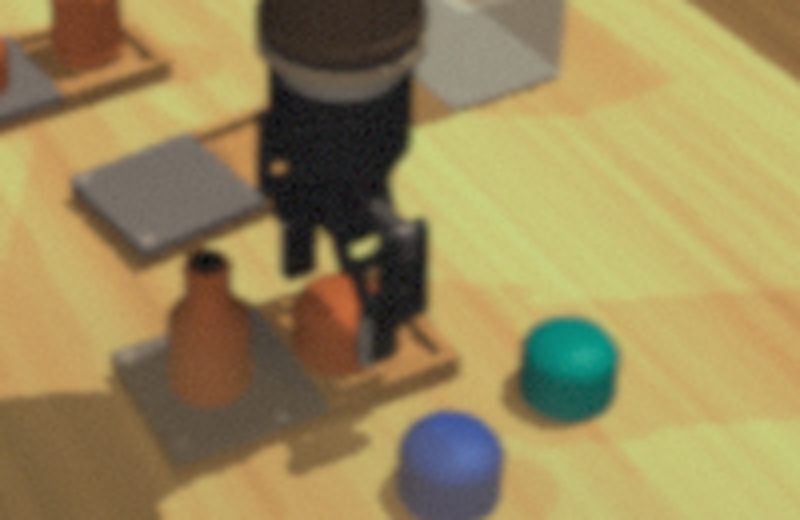

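The loose cap (crop pixel 335,325) stands between the two fingers, so I'm closing on it.

{"op": "carry_out", "data": {
  "steps": [
    {"x":0,"y":0,"z":0,"rx":0,"ry":0,"rz":0,"grip":0},
    {"x":0,"y":0,"z":0,"rx":0,"ry":0,"rz":0,"grip":-1},
    {"x":0,"y":0,"z":0,"rx":0,"ry":0,"rz":0,"grip":-1},
    {"x":0,"y":0,"z":0,"rx":0,"ry":0,"rz":0,"grip":-1},
    {"x":0,"y":0,"z":0,"rx":0,"ry":0,"rz":0,"grip":-1},
    {"x":0,"y":0,"z":0,"rx":0,"ry":0,"rz":0,"grip":-1}
  ]
}}

```text
time: 5.05
tool_pos: [0.5235, -0.2643, 0.0173]
ee_rot: [-0.487, 0.513, -0.487, -0.512]
ft_force: [-1.9, 1.3, 9.0]
width: 0.0516
```

{"op": "carry_out", "data": {
  "steps": [
    {"x":0,"y":0,"z":5,"rx":0,"ry":0,"rz":0,"grip":-1},
    {"x":0,"y":0,"z":10,"rx":0,"ry":0,"rz":0,"grip":-1},
    {"x":0,"y":0,"z":10,"rx":0,"ry":0,"rz":0,"grip":-1},
    {"x":0,"y":0,"z":10,"rx":0,"ry":0,"rz":0,"grip":-1},
    {"x":0,"y":0,"z":0,"rx":0,"ry":0,"rz":0,"grip":-1}
  ]
}}

```text
time: 5.68
tool_pos: [0.5239, -0.2644, 0.0524]
ee_rot: [-0.487, 0.513, -0.487, -0.512]
ft_force: [-0.2, -0.1, -1.4]
width: 0.0512
```

```bash
python3 - <<'E'
from h import *
d=robot.get_image("side");crop(d,240,190,440,320,4,"pics/g2.png")
E
```

```text
(no output)
```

View pics/g2.png

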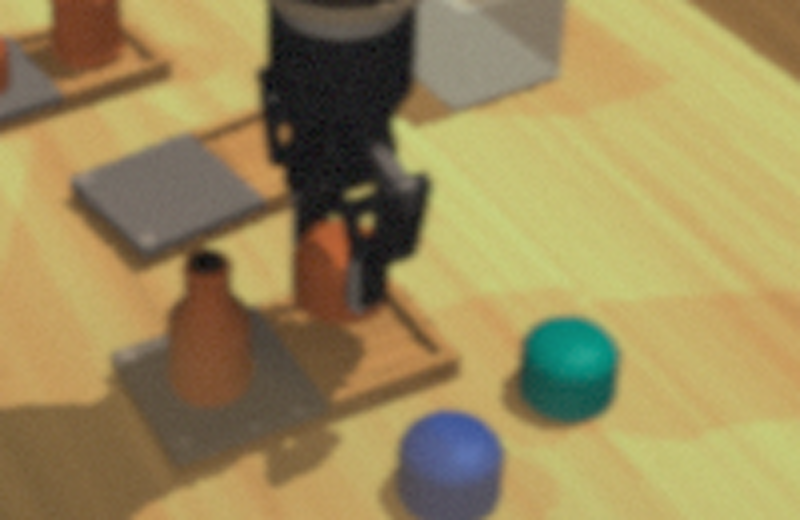

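The cap is lifted and upright, clear of its pocket. Taking it to the spare tray.

{"op": "carry_out", "data": {
  "steps": [
    {"x":0,"y":0,"z":30,"rx":0,"ry":0,"rz":0,"grip":-1},
    {"x":10,"y":35,"z":20,"rx":0,"ry":0,"rz":0,"grip":-1},
    {"x":11,"y":36,"z":0,"rx":0,"ry":0,"rz":0,"grip":-1},
    {"x":10,"y":36,"z":0,"rx":0,"ry":0,"rz":0,"grip":-1},
    {"x":10,"y":36,"z":0,"rx":0,"ry":0,"rz":0,"grip":-1},
    {"x":10,"y":36,"z":0,"rx":0,"ry":0,"rz":0.1,"grip":-1},
    {"x":0,"y":0,"z":-20,"rx":0,"ry":0,"rz":0,"grip":-1},
    {"x":0,"y":0,"z":-20,"rx":0,"ry":0,"rz":0,"grip":-1},
    {"x":0,"y":0,"z":-15,"rx":0,"ry":0,"rz":0,"grip":-1},
    {"x":0,"y":0,"z":-10,"rx":0,"ry":0,"rz":0,"grip":-1},
    {"x":0,"y":0,"z":-8,"rx":0,"ry":0,"rz":0,"grip":-1},
    {"x":0,"y":0,"z":-6,"rx":0,"ry":0,"rz":0,"grip":-1},
    {"x":0,"y":0,"z":-4,"rx":0,"ry":0,"rz":0,"grip":-1},
    {"x":0,"y":0,"z":0,"rx":0,"ry":0,"rz":0,"grip":-1},
    {"x":0,"y":0,"z":0,"rx":0,"ry":0,"rz":0,"grip":-1}
  ]
}}

```text
time: 7.6
tool_pos: [0.5744, -0.0851, 0.0186]
ee_rot: [-0.461, 0.537, -0.46, -0.536]
ft_force: [-1.0, -0.7, -1.4]
width: 0.0515
```

{"op": "carry_out", "data": {
  "steps": [
    {"x":0,"y":0,"z":-1.5,"rx":0,"ry":0,"rz":0,"grip":-1},
    {"x":0,"y":0,"z":0,"rx":0,"ry":0,"rz":0,"grip":-1},
    {"x":0,"y":0,"z":0,"rx":0,"ry":0,"rz":0,"grip":0.5},
    {"x":0,"y":0,"z":0,"rx":0,"ry":0,"rz":0,"grip":0.8},
    {"x":0,"y":0,"z":0,"rx":0,"ry":0,"rz":0,"grip":0.8},
    {"x":0,"y":0,"z":0,"rx":0,"ry":0,"rz":0,"grip":0.8},
    {"x":0,"y":0,"z":10,"rx":0,"ry":0,"rz":0,"grip":0.8},
    {"x":0,"y":0,"z":25,"rx":0,"ry":0,"rz":0,"grip":0.8},
    {"x":0,"y":0,"z":40,"rx":0,"ry":0,"rz":0,"grip":0.8},
    {"x":0,"y":0,"z":50,"rx":0,"ry":0,"rz":0,"grip":0.8},
    {"x":0,"y":0,"z":50,"rx":0,"ry":0,"rz":0,"grip":0.8},
    {"x":0,"y":0,"z":0,"rx":0,"ry":0,"rz":0,"grip":0.8}
  ]
}}

```text
time: 9.1
tool_pos: [0.5767, -0.0856, 0.1967]
ee_rot: [-0.462, 0.539, -0.459, -0.534]
ft_force: [0.2, -0.6, -1.2]
width: 0.0769
```

```bash
python3 - <<'E'
from h import *
d=robot.get_image("side");crop(d,160,110,420,330,3,"pics/g3.png")
E
```

```text
(no output)
```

View pics/g3.png

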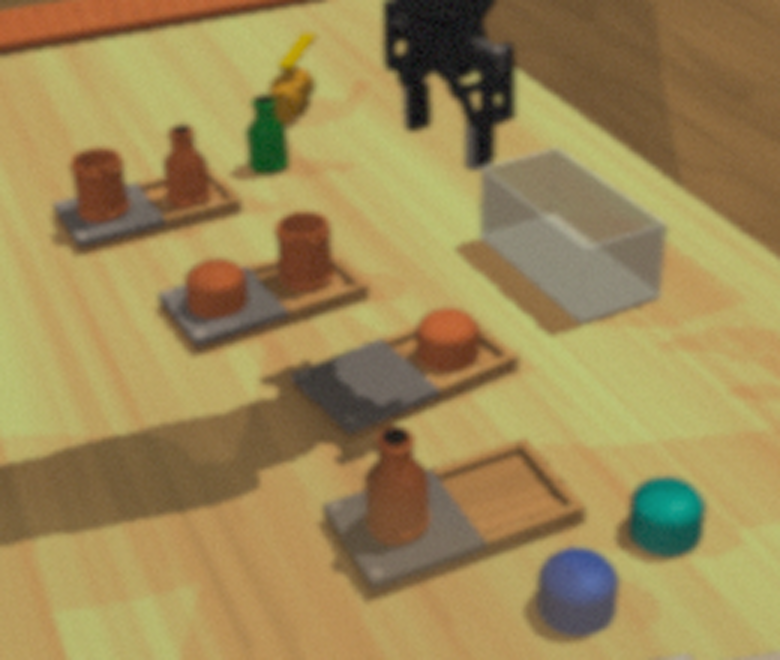

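The cap sits flat in the spare pocket (crop pixel 448,340). Next is the reducer.

{"op": "carry_out", "data": {
  "steps": [
    {"x":-17,"y":53,"z":0,"rx":0,"ry":0,"rz":-0.1,"grip":0.8},
    {"x":-17,"y":53,"z":0,"rx":0,"ry":0,"rz":0,"grip":0.8},
    {"x":-17,"y":53,"z":0,"rx":0,"ry":0,"rz":0,"grip":0.8},
    {"x":-17,"y":53,"z":0,"rx":0,"ry":0,"rz":0,"grip":0.8},
    {"x":-16,"y":53,"z":0,"rx":0,"ry":0,"rz":0,"grip":0.8},
    {"x":-16,"y":53,"z":0,"rx":0,"ry":0,"rz":0,"grip":0.8},
    {"x":-16,"y":53,"z":0,"rx":0,"ry":0,"rz":0,"grip":0.8},
    {"x":0,"y":0,"z":-40,"rx":0,"ry":0,"rz":0,"grip":0.8},
    {"x":0,"y":0,"z":-30,"rx":0,"ry":0,"rz":0,"grip":0.8},
    {"x":0,"y":0,"z":0,"rx":0,"ry":0,"rz":0,"grip":0.8},
    {"x":0,"y":0,"z":0,"rx":0,"ry":0,"rz":0,"grip":0.8}
  ]
}}

```text
time: 10.52
tool_pos: [0.4585, 0.2858, 0.1223]
ee_rot: [-0.487, 0.513, -0.487, -0.513]
ft_force: [0.3, -1.0, 0.3]
width: 0.077
```

```bash
python3 - <<'E'
from h import *
d=robot.get_image("side");crop(d,150,60,310,220,4,"pics/g4.png")
E
```

```text
(no output)
```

View pics/g4.png

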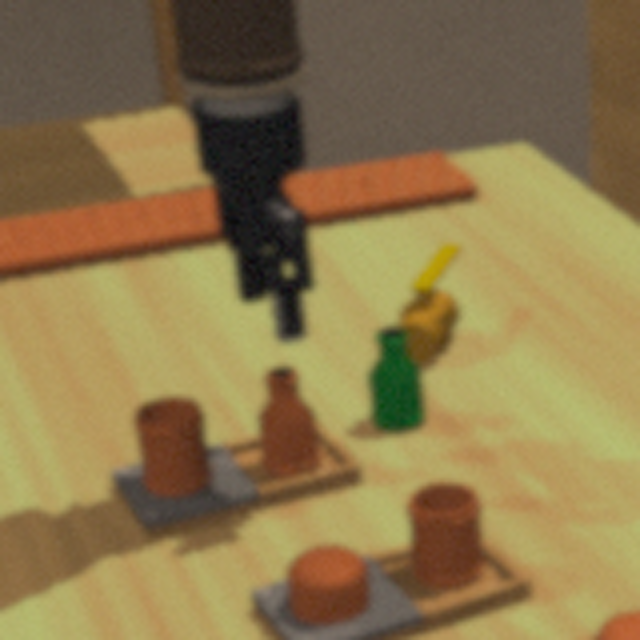

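The copper reducer (crop pixel 287,430, in the tray with the coupling sample) is right below the gripper. The green look-alike (395,380) is well clear.

{"op": "carry_out", "data": {
  "steps": [
    {"x":1,"y":0,"z":-20,"rx":0,"ry":0,"rz":0,"grip":0.8},
    {"x":0,"y":0,"z":-20,"rx":0,"ry":0,"rz":0,"grip":0.8},
    {"x":0,"y":0,"z":-20,"rx":0,"ry":0,"rz":0,"grip":0.8},
    {"x":0,"y":0,"z":-16,"rx":0,"ry":0,"rz":0,"grip":0.8},
    {"x":0,"y":0,"z":-12,"rx":0,"ry":0,"rz":0,"grip":0.8},
    {"x":0,"y":0,"z":-8,"rx":0,"ry":0,"rz":0,"grip":0.8},
    {"x":0,"y":0,"z":0,"rx":0,"ry":0,"rz":0,"grip":0.8},
    {"x":0,"y":0,"z":0,"rx":0,"ry":0,"rz":0,"grip":0.2},
    {"x":0,"y":0,"z":0,"rx":0,"ry":0,"rz":0,"grip":-1},
    {"x":0,"y":0,"z":0,"rx":0,"ry":0,"rz":0,"grip":-1},
    {"x":0,"y":0,"z":0,"rx":0,"ry":0,"rz":0,"grip":-1},
    {"x":0,"y":0,"z":0,"rx":0,"ry":0,"rz":0,"grip":-1},
    {"x":0,"y":0,"z":0,"rx":0,"ry":0,"rz":0,"grip":-1}
  ]
}}

```text
time: 12.2
tool_pos: [0.4596, 0.2862, 0.0266]
ee_rot: [-0.487, 0.513, -0.486, -0.513]
ft_force: [-0.9, -0.6, 5.5]
width: 0.0423
```

{"op": "carry_out", "data": {
  "steps": [
    {"x":0,"y":0,"z":5,"rx":0,"ry":0,"rz":0,"grip":-1},
    {"x":0,"y":0,"z":10,"rx":0,"ry":0,"rz":0,"grip":-1},
    {"x":0,"y":0,"z":20,"rx":0,"ry":0,"rz":0,"grip":-1},
    {"x":0,"y":0,"z":30,"rx":0,"ry":0,"rz":0,"grip":-1},
    {"x":0,"y":0,"z":35,"rx":0,"ry":0,"rz":0,"grip":-1},
    {"x":0,"y":0,"z":0,"rx":0,"ry":0,"rz":0,"grip":-1}
  ]
}}

```text
time: 12.95
tool_pos: [0.4607, 0.2869, 0.1288]
ee_rot: [-0.489, 0.513, -0.485, -0.513]
ft_force: [-0.3, -0.5, -3.0]
width: 0.0423
```

```bash
python3 - <<'E'
from h import *
d=robot.get_image("side");crop(d,150,60,310,220,4,"pics/g5.png")
E
```

```text
(no output)
```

View pics/g5.png

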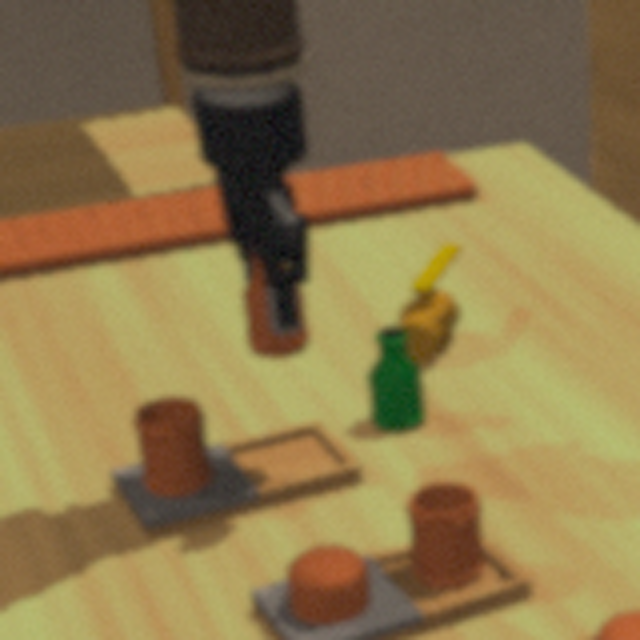

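{"op": "carry_out", "data": {
  "steps": [
    {"x":7,"y":-30,"z":0,"rx":0,"ry":0,"rz":0,"grip":-1},
    {"x":7,"y":-50,"z":0,"rx":0,"ry":0,"rz":0,"grip":-1},
    {"x":7,"y":-50,"z":0,"rx":0,"ry":0,"rz":0,"grip":-1},
    {"x":7,"y":-50,"z":0,"rx":0,"ry":0,"rz":0,"grip":-1},
    {"x":7,"y":-50,"z":0,"rx":0,"ry":0,"rz":0,"grip":-1},
    {"x":7,"y":-50,"z":0,"rx":0,"ry":0,"rz":0,"grip":-1},
    {"x":7,"y":-50,"z":0,"rx":0,"ry":0,"rz":0,"grip":-1},
    {"x":7,"y":-50,"z":0,"rx":0,"ry":0,"rz":0,"grip":-1},
    {"x":7,"y":-50,"z":0,"rx":0,"ry":0,"rz":0,"grip":-1},
    {"x":7,"y":-50,"z":0,"rx":0,"ry":0,"rz":0,"grip":-1},
    {"x":3,"y":-40,"z":0,"rx":0,"ry":0,"rz":0,"grip":-1},
    {"x":0,"y":-33,"z":0,"rx":0,"ry":0,"rz":0,"grip":-1},
    {"x":0,"y":0,"z":0,"rx":0,"ry":0,"rz":0,"grip":-1},
    {"x":0,"y":0,"z":0,"rx":0,"ry":0,"rz":0,"grip":-1}
  ]
}}

```text
time: 14.75
tool_pos: [0.5316, -0.2661, 0.1248]
ee_rot: [0.487, -0.512, 0.487, 0.514]
ft_force: [-0.7, -0.3, -2.2]
width: 0.0421
```

{"op": "carry_out", "data": {
  "steps": [
    {"x":1,"y":-1,"z":-25,"rx":0,"ry":0,"rz":0,"grip":-1},
    {"x":0,"y":0,"z":-25,"rx":0,"ry":0,"rz":0,"grip":-1},
    {"x":0,"y":0,"z":-18,"rx":0,"ry":0,"rz":0,"grip":-1},
    {"x":0,"y":0,"z":-12,"rx":0,"ry":0,"rz":0,"grip":-1},
    {"x":0,"y":0,"z":-8,"rx":0,"ry":0,"rz":0,"grip":-1},
    {"x":0,"y":0,"z":-5,"rx":0,"ry":0,"rz":0,"grip":-1},
    {"x":0,"y":0,"z":-3,"rx":0,"ry":0,"rz":0,"grip":-1},
    {"x":0,"y":0,"z":0,"rx":0,"ry":0,"rz":0,"grip":-1},
    {"x":0,"y":0,"z":0,"rx":0,"ry":0,"rz":0,"grip":-1}
  ]
}}

```text
time: 15.88
tool_pos: [0.5334, -0.2682, 0.0302]
ee_rot: [-0.487, 0.513, -0.487, -0.513]
ft_force: [0.2, -0.7, -2.2]
width: 0.0424
```

{"op": "carry_out", "data": {
  "steps": [
    {"x":0,"y":0,"z":-2,"rx":0,"ry":0,"rz":0,"grip":-1},
    {"x":0,"y":0,"z":-1,"rx":0,"ry":0,"rz":0,"grip":-1},
    {"x":0,"y":0,"z":0,"rx":0,"ry":0,"rz":0,"grip":-1},
    {"x":0,"y":0,"z":0,"rx":0,"ry":0,"rz":0,"grip":-1}
  ]
}}

```text
time: 16.38
tool_pos: [0.5332, -0.268, 0.0268]
ee_rot: [0.487, -0.513, 0.487, 0.513]
ft_force: [0.9, 0.5, -1.9]
width: 0.0423
```

{"op": "carry_out", "data": {
  "steps": [
    {"x":0,"y":0,"z":-0.7,"rx":0,"ry":0,"rz":0,"grip":-1},
    {"x":0,"y":0,"z":0,"rx":0,"ry":0,"rz":0,"grip":0.1},
    {"x":0,"y":0,"z":0,"rx":0,"ry":0,"rz":0,"grip":0.4},
    {"x":0,"y":0,"z":0,"rx":0,"ry":0,"rz":0,"grip":0.8},
    {"x":0,"y":0,"z":0,"rx":0,"ry":0,"rz":0,"grip":0.8},
    {"x":0,"y":0,"z":10,"rx":0,"ry":0,"rz":0,"grip":0.8},
    {"x":0,"y":0,"z":25,"rx":0,"ry":0,"rz":0,"grip":0.8},
    {"x":0,"y":0,"z":45,"rx":0,"ry":0,"rz":0,"grip":0.8},
    {"x":0,"y":0,"z":50,"rx":0,"ry":0,"rz":0,"grip":0.8},
    {"x":0,"y":0,"z":40,"rx":0,"ry":0,"rz":0,"grip":0.8},
    {"x":0,"y":0,"z":0,"rx":0,"ry":0,"rz":0,"grip":0.8},
    {"x":0,"y":0,"z":0,"rx":0,"ry":0,"rz":0,"grip":0.8}
  ]
}}

```text
time: 17.88
tool_pos: [0.5329, -0.2678, 0.1961]
ee_rot: [0.487, -0.513, 0.487, 0.513]
ft_force: [-0.8, 0.7, -0.2]
width: 0.0768
```

```bash
python3 - <<'E'
from h import *
d=robot.get_image("side");crop(d,160,110,420,330,3,"pics/g6.png")
E
```

```text
(no output)
```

View pics/g6.png

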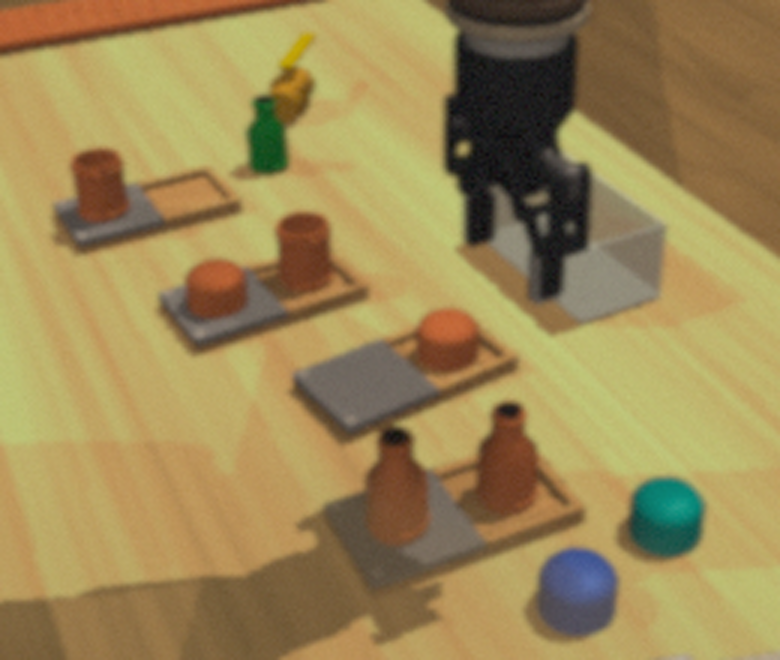

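The reducer stands upright in the pocket beside its sample (crop pixel 508,460). Next is the coupling in the cap tray.

{"op": "carry_out", "data": {
  "steps": [
    {"x":-3,"y":30,"z":0,"rx":0,"ry":0,"rz":0,"grip":0.8},
    {"x":-3,"y":50,"z":0,"rx":0,"ry":0,"rz":0,"grip":0.8},
    {"x":-3,"y":50,"z":0,"rx":0,"ry":0,"rz":0,"grip":0.8},
    {"x":-3,"y":50,"z":0,"rx":0,"ry":0,"rz":0,"grip":0.8},
    {"x":-3,"y":50,"z":0,"rx":0,"ry":0,"rz":0,"grip":0.8},
    {"x":-3,"y":50,"z":0,"rx":0,"ry":0,"rz":0,"grip":0.8},
    {"x":-3,"y":40,"z":0,"rx":0,"ry":0,"rz":0,"grip":0.8},
    {"x":-2,"y":28,"z":0,"rx":0,"ry":0,"rz":0,"grip":0.8},
    {"x":0,"y":0,"z":-40,"rx":0,"ry":0,"rz":0,"grip":0.8},
    {"x":0,"y":0,"z":-30,"rx":0,"ry":0,"rz":0,"grip":0.8},
    {"x":0,"y":0,"z":-20,"rx":0,"ry":0,"rz":0,"grip":0.8},
    {"x":0,"y":0,"z":0,"rx":0,"ry":0,"rz":0,"grip":0.8},
    {"x":0,"y":0,"z":0,"rx":0,"ry":0,"rz":0,"grip":0.8}
  ]
}}

```text
time: 19.55
tool_pos: [0.5102, 0.0799, 0.1063]
ee_rot: [0.487, -0.513, 0.487, 0.513]
ft_force: [-0.7, -0.3, 0.9]
width: 0.0771
```

```bash
python3 - <<'E'
from h import *
d=robot.get_image("side");crop(d,190,100,350,260,4,"pics/g7.png")
E
```

```text
(no output)
```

View pics/g7.png

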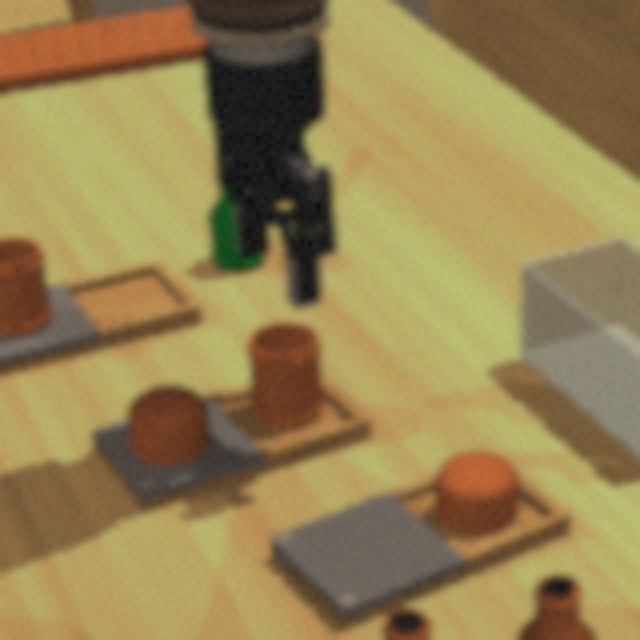

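The copper coupling (crop pixel 285,375) is centred below the fingers. Descending and gripping.

{"op": "carry_out", "data": {
  "steps": [
    {"x":0,"y":0,"z":-20,"rx":0,"ry":0,"rz":0,"grip":0.8},
    {"x":0,"y":0,"z":-20,"rx":0,"ry":0,"rz":0,"grip":0.8},
    {"x":0,"y":0,"z":-18,"rx":0,"ry":0,"rz":0,"grip":0.8},
    {"x":0,"y":0,"z":-12,"rx":0,"ry":0,"rz":0,"grip":0.8},
    {"x":0,"y":0,"z":-8,"rx":0,"ry":0,"rz":0,"grip":0.8},
    {"x":0,"y":0,"z":-5,"rx":0,"ry":0,"rz":0,"grip":0.8},
    {"x":0,"y":0,"z":0,"rx":0,"ry":0,"rz":0,"grip":0.8},
    {"x":0,"y":0,"z":0,"rx":0,"ry":0,"rz":0,"grip":0.3},
    {"x":0,"y":0,"z":0,"rx":0,"ry":0,"rz":0,"grip":-1},
    {"x":0,"y":0,"z":0,"rx":0,"ry":0,"rz":0,"grip":-1},
    {"x":0,"y":0,"z":0,"rx":0,"ry":0,"rz":0,"grip":-1},
    {"x":0,"y":0,"z":0,"rx":0,"ry":0,"rz":0,"grip":-1},
    {"x":0,"y":0,"z":0,"rx":0,"ry":0,"rz":0,"grip":-1}
  ]
}}

```text
time: 21.22
tool_pos: [0.5106, 0.0802, 0.0239]
ee_rot: [-0.487, 0.513, -0.486, -0.513]
ft_force: [-2.4, 0.5, 7.4]
width: 0.0486
```

{"op": "carry_out", "data": {
  "steps": [
    {"x":0,"y":0,"z":5,"rx":0,"ry":0,"rz":0,"grip":-1},
    {"x":0,"y":0,"z":10,"rx":0,"ry":0,"rz":0,"grip":-1},
    {"x":0,"y":0,"z":20,"rx":0,"ry":0,"rz":0,"grip":-1},
    {"x":0,"y":0,"z":30,"rx":0,"ry":0,"rz":0,"grip":-1},
    {"x":0,"y":0,"z":15,"rx":0,"ry":0,"rz":0,"grip":-1},
    {"x":0,"y":0,"z":0,"rx":0,"ry":0,"rz":0,"grip":-1}
  ]
}}

```text
time: 21.98
tool_pos: [0.5109, 0.0801, 0.1041]
ee_rot: [-0.488, 0.513, -0.486, -0.512]
ft_force: [-0.3, -0.4, -2.1]
width: 0.0485
```

```bash
python3 - <<'E'
from h import *
d=robot.get_image("side");crop(d,190,100,350,260,4,"pics/g8.png")
E
```

```text
(no output)
```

View pics/g8.png

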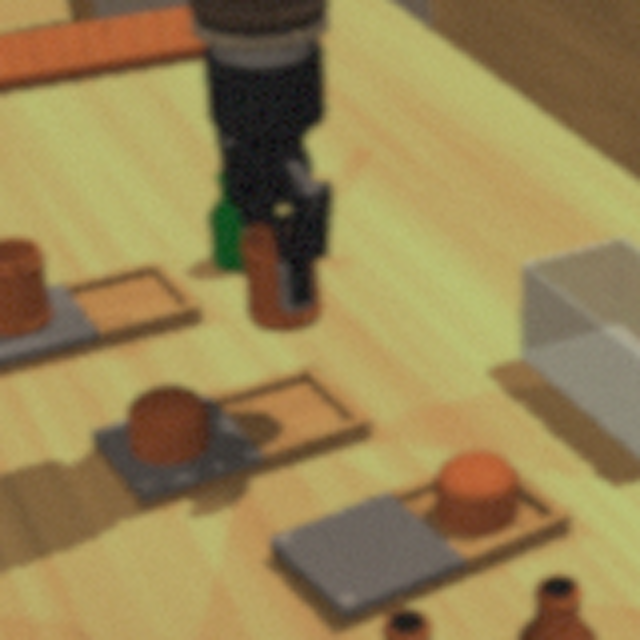

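{"op": "carry_out", "data": {
  "steps": [
    {"x":-8,"y":30,"z":0,"rx":0,"ry":0,"rz":0,"grip":-1},
    {"x":-11,"y":45,"z":0,"rx":0,"ry":0,"rz":0,"grip":-1},
    {"x":-11,"y":45,"z":0,"rx":0,"ry":0,"rz":0,"grip":-1},
    {"x":-11,"y":45,"z":0,"rx":0,"ry":0,"rz":0,"grip":-1},
    {"x":-10,"y":44,"z":0,"rx":0,"ry":0,"rz":0,"grip":-1},
    {"x":0,"y":0,"z":0,"rx":0,"ry":0,"rz":0,"grip":-1},
    {"x":0,"y":0,"z":-25,"rx":0,"ry":0,"rz":0,"grip":-1},
    {"x":0,"y":0,"z":-18,"rx":0,"ry":0,"rz":0,"grip":-1},
    {"x":0,"y":0,"z":-12,"rx":0,"ry":0,"rz":0,"grip":-1},
    {"x":0,"y":0,"z":-9,"rx":0,"ry":0,"rz":0,"grip":-1},
    {"x":0,"y":0,"z":-6,"rx":0,"ry":0,"rz":0,"grip":-1},
    {"x":0,"y":0,"z":-4,"rx":0,"ry":0,"rz":0,"grip":-1},
    {"x":0,"y":0,"z":0,"rx":0,"ry":0,"rz":0,"grip":-1},
    {"x":0,"y":0,"z":0,"rx":0,"ry":0,"rz":0,"grip":-1}
  ]
}}

```text
time: 23.78
tool_pos: [0.4594, 0.2891, 0.0295]
ee_rot: [-0.487, 0.513, -0.487, -0.513]
ft_force: [-0.1, 0.9, -1.7]
width: 0.048
```

{"op": "carry_out", "data": {
  "steps": [
    {"x":0,"y":0,"z":-3,"rx":0,"ry":0,"rz":0,"grip":-1},
    {"x":0,"y":0,"z":-2.5,"rx":0,"ry":0,"rz":0,"grip":-1},
    {"x":0,"y":0,"z":0,"rx":0,"ry":0,"rz":0,"grip":-1},
    {"x":0,"y":0,"z":0,"rx":0,"ry":0,"rz":0,"grip":-1}
  ]
}}

```text
time: 24.28
tool_pos: [0.4592, 0.289, 0.0239]
ee_rot: [0.487, -0.513, 0.487, 0.513]
ft_force: [-1.7, -0.5, 4.3]
width: 0.0482
```

Touching the floor now (+4 N), so I'm opening the gripper and retreating.

{"op": "carry_out", "data": {
  "steps": [
    {"x":0,"y":0,"z":0,"rx":0,"ry":0,"rz":0,"grip":0.3},
    {"x":0,"y":0,"z":0,"rx":0,"ry":0,"rz":0,"grip":0.6},
    {"x":0,"y":0,"z":0,"rx":0,"ry":0,"rz":0,"grip":0.8},
    {"x":0,"y":0,"z":0,"rx":0,"ry":0,"rz":0,"grip":0.8},
    {"x":0,"y":0,"z":10,"rx":0,"ry":0,"rz":0,"grip":0.8},
    {"x":0,"y":0,"z":25,"rx":0,"ry":0,"rz":0,"grip":0.8},
    {"x":0,"y":0,"z":45,"rx":0,"ry":0,"rz":0,"grip":0.8},
    {"x":0,"y":0,"z":45,"rx":0,"ry":0,"rz":0,"grip":0.8},
    {"x":0,"y":0,"z":0,"rx":0,"ry":0,"rz":0,"grip":0.8},
    {"x":17,"y":-53,"z":0,"rx":0,"ry":0,"rz":0.1,"grip":0.8},
    {"x":17,"y":-53,"z":0,"rx":0,"ry":0,"rz":0,"grip":0.8},
    {"x":17,"y":-53,"z":0,"rx":0,"ry":0,"rz":0,"grip":0.8},
    {"x":17,"y":-53,"z":0,"rx":0,"ry":0,"rz":0,"grip":0.8},
    {"x":16,"y":-53,"z":0,"rx":0,"ry":0,"rz":0,"grip":0.8},
    {"x":16,"y":-53,"z":0,"rx":0,"ry":0,"rz":0,"grip":0.8},
    {"x":16,"y":-55,"z":0,"rx":0,"ry":0,"rz":0,"grip":0.8},
    {"x":0,"y":0,"z":0,"rx":0,"ry":0,"rz":0,"grip":0.8},
    {"x":0,"y":0,"z":0,"rx":0,"ry":0,"rz":0,"grip":0.8}
  ]
}}

```text
time: 26.52
tool_pos: [0.5747, -0.0838, 0.1481]
ee_rot: [0.461, -0.536, 0.461, 0.537]
ft_force: [0.0, 0.3, -0.6]
width: 0.0773
```

```bash
python3 - <<'E'
from h import *
d=robot.get_image("side");crop(d,160,110,420,330,3,"pics/g9.png")
E
```

```text
(no output)
```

View pics/g9.png

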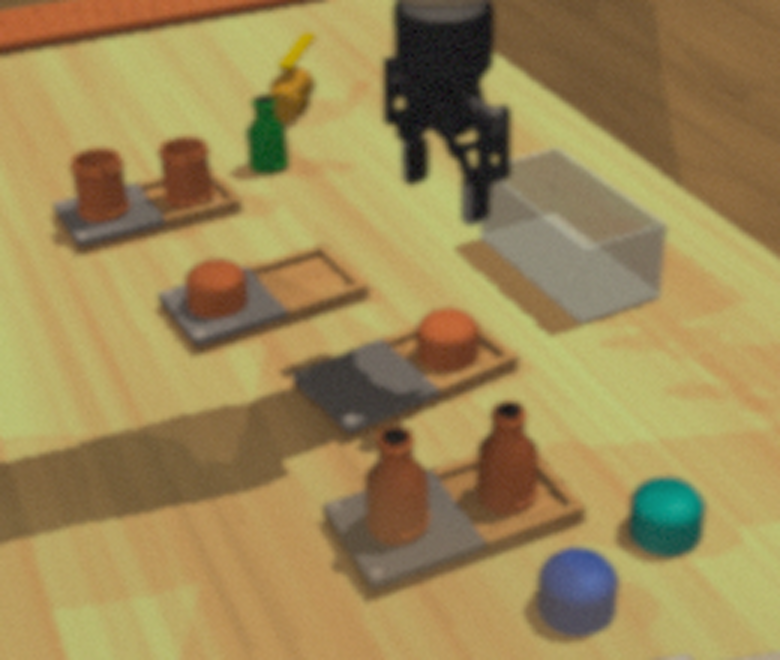

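The coupling is in its tray (crop pixel 186,172). Last is the copper cap in the spare tray (448,340).

{"op": "carry_out", "data": {
  "steps": [
    {"x":0,"y":-1,"z":-35,"rx":0,"ry":0,"rz":0,"grip":0.8},
    {"x":0,"y":0,"z":-30,"rx":0,"ry":0,"rz":0,"grip":0.8},
    {"x":0,"y":0,"z":-25,"rx":0,"ry":0,"rz":0,"grip":0.8},
    {"x":0,"y":0,"z":-20,"rx":0,"ry":0,"rz":0,"grip":0.8},
    {"x":0,"y":0,"z":-12,"rx":0,"ry":0,"rz":0,"grip":0.8},
    {"x":0,"y":0,"z":-8,"rx":0,"ry":0,"rz":0,"grip":0.8},
    {"x":0,"y":0,"z":0,"rx":0,"ry":0,"rz":0,"grip":0.8},
    {"x":0,"y":0,"z":0,"rx":0,"ry":0,"rz":0,"grip":0.3},
    {"x":0,"y":0,"z":0,"rx":0,"ry":0,"rz":0,"grip":-1},
    {"x":0,"y":0,"z":0,"rx":0,"ry":0,"rz":0,"grip":-1},
    {"x":0,"y":0,"z":0,"rx":0,"ry":0,"rz":0,"grip":-1},
    {"x":0,"y":0,"z":0,"rx":0,"ry":0,"rz":0,"grip":-1},
    {"x":0,"y":0,"z":0,"rx":0,"ry":0,"rz":0,"grip":-1}
  ]
}}

```text
time: 28.2
tool_pos: [0.5757, -0.085, 0.0199]
ee_rot: [-0.461, 0.537, -0.46, -0.536]
ft_force: [-2.7, 1.0, 8.4]
width: 0.0516
```

{"op": "carry_out", "data": {
  "steps": [
    {"x":0,"y":0,"z":5,"rx":0,"ry":0,"rz":0,"grip":-1},
    {"x":0,"y":0,"z":10,"rx":0,"ry":0,"rz":0,"grip":-1},
    {"x":0,"y":0,"z":20,"rx":0,"ry":0,"rz":0,"grip":-1},
    {"x":0,"y":0,"z":30,"rx":0,"ry":0,"rz":0,"grip":-1},
    {"x":0,"y":0,"z":15,"rx":0,"ry":0,"rz":0,"grip":-1},
    {"x":0,"y":0,"z":0,"rx":0,"ry":0,"rz":0,"grip":-1}
  ]
}}

```text
time: 28.95
tool_pos: [0.576, -0.0851, 0.0997]
ee_rot: [-0.461, 0.537, -0.46, -0.536]
ft_force: [-0.2, 0.7, -2.1]
width: 0.0514
```

```bash
python3 - <<'E'
from h import *
d=robot.get_image("side");crop(d,200,110,400,270,4,"pics/g10.png")
E
```

```text
(no output)
```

View pics/g10.png

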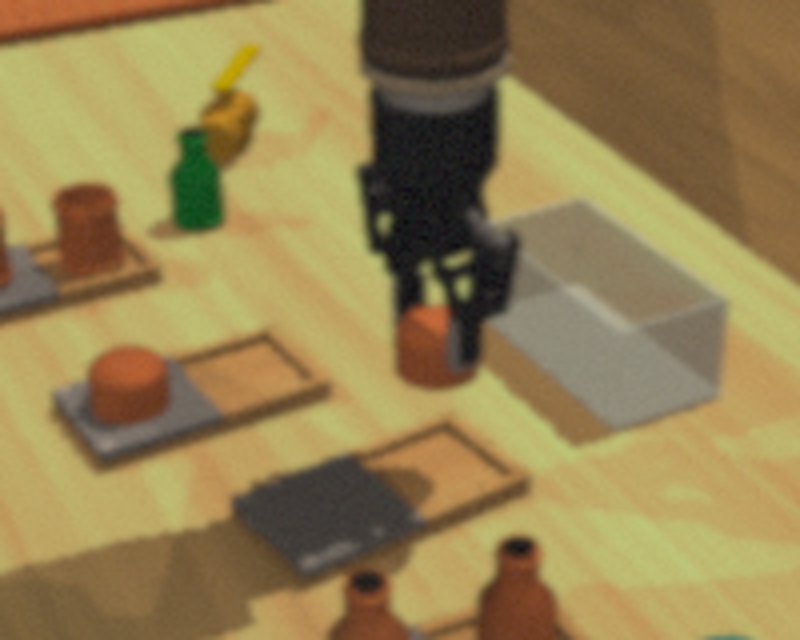

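{"op": "carry_out", "data": {
  "steps": [
    {"x":-12,"y":30,"z":0,"rx":0,"ry":0,"rz":0,"grip":-1},
    {"x":-18,"y":45,"z":0,"rx":0,"ry":0,"rz":-0.1,"grip":-1},
    {"x":-18,"y":45,"z":0,"rx":0,"ry":0,"rz":0,"grip":-1},
    {"x":-19,"y":43,"z":0,"rx":0,"ry":0,"rz":0,"grip":-1},
    {"x":0,"y":0,"z":0,"rx":0,"ry":0,"rz":0,"grip":-1},
    {"x":0,"y":0,"z":-25,"rx":0,"ry":0,"rz":0,"grip":-1},
    {"x":0,"y":0,"z":-18,"rx":0,"ry":0,"rz":0,"grip":-1},
    {"x":0,"y":0,"z":-12,"rx":0,"ry":0,"rz":0,"grip":-1},
    {"x":0,"y":0,"z":-9,"rx":0,"ry":0,"rz":0,"grip":-1},
    {"x":0,"y":0,"z":-6,"rx":0,"ry":0,"rz":0,"grip":-1},
    {"x":0,"y":0,"z":-4,"rx":0,"ry":0,"rz":0,"grip":-1},
    {"x":0,"y":0,"z":0,"rx":0,"ry":0,"rz":0,"grip":-1},
    {"x":0,"y":0,"z":0,"rx":0,"ry":0,"rz":0,"grip":-1}
  ]
}}

```text
time: 30.62
tool_pos: [0.5085, 0.078, 0.025]
ee_rot: [-0.487, 0.513, -0.487, -0.513]
ft_force: [-0.9, -0.3, -1.1]
width: 0.0512
```

{"op": "carry_out", "data": {
  "steps": [
    {"x":0,"y":0,"z":-3,"rx":0,"ry":0,"rz":0,"grip":-1},
    {"x":0,"y":0,"z":-2,"rx":0,"ry":0,"rz":0,"grip":-1},
    {"x":0,"y":0,"z":0,"rx":0,"ry":0,"rz":0,"grip":-1},
    {"x":0,"y":0,"z":0,"rx":0,"ry":0,"rz":0,"grip":-1}
  ]
}}

```text
time: 31.12
tool_pos: [0.5083, 0.078, 0.02]
ee_rot: [-0.487, 0.513, -0.487, -0.513]
ft_force: [-1.4, -0.5, 4.7]
width: 0.0515
```

{"op": "carry_out", "data": {
  "steps": [
    {"x":0,"y":0,"z":0,"rx":0,"ry":0,"rz":0,"grip":0.4},
    {"x":0,"y":0,"z":0,"rx":0,"ry":0,"rz":0,"grip":0.7},
    {"x":0,"y":0,"z":0,"rx":0,"ry":0,"rz":0,"grip":0.8},
    {"x":0,"y":0,"z":0,"rx":0,"ry":0,"rz":0,"grip":0.8},
    {"x":0,"y":0,"z":10,"rx":0,"ry":0,"rz":0,"grip":0.8},
    {"x":0,"y":0,"z":25,"rx":0,"ry":0,"rz":0,"grip":0.8},
    {"x":0,"y":0,"z":45,"rx":0,"ry":0,"rz":0,"grip":0.8},
    {"x":0,"y":0,"z":50,"rx":0,"ry":0,"rz":0,"grip":0.8},
    {"x":0,"y":0,"z":50,"rx":0,"ry":0,"rz":0,"grip":0.8},
    {"x":0,"y":0,"z":50,"rx":0,"ry":0,"rz":0,"grip":0.8},
    {"x":-20,"y":-45,"z":0,"rx":0,"ry":0,"rz":0,"grip":0.8},
    {"x":-20,"y":-45,"z":0,"rx":0,"ry":0,"rz":0,"grip":0.8},
    {"x":-20,"y":-40,"z":0,"rx":0,"ry":0,"rz":0,"grip":0.8},
    {"x":0,"y":-40,"z":0,"rx":0,"ry":0,"rz":0,"grip":0.8},
    {"x":0,"y":0,"z":0,"rx":0,"ry":0,"rz":0,"grip":0.8},
    {"x":0,"y":0,"z":0,"rx":0,"ry":0,"rz":0,"grip":0.8}
  ]
}}

```text
time: 33.12
tool_pos: [0.4482, -0.0915, 0.25]
ee_rot: [0.487, -0.513, 0.487, 0.513]
ft_force: [-0.1, 0.2, -0.2]
width: 0.0764
```

```bash
python3 - <<'E'
from h import *
d=robot.get_image("side");crop(d,160,110,420,330,3,"pics/g11.png")
d=robot.get_image("top");crop(d,140,140,500,310,2.2,"pics/g11t.png")
E
```

```text
(no output)
```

View pics/g11.png

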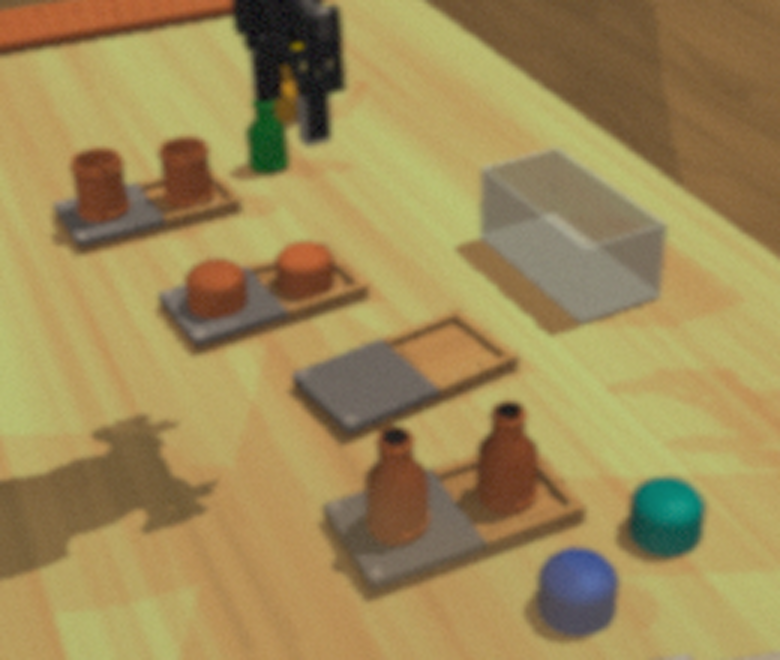

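View pics/g11t.png

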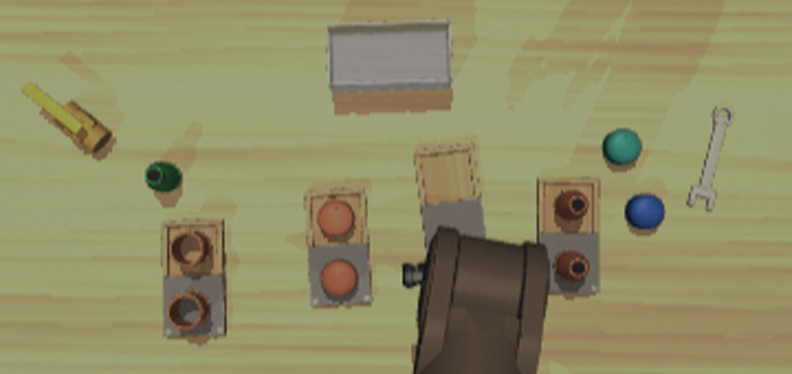

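Both views show every fitting upright in the pocket beside its matching sample: couplings at left, caps in the middle, reducers at right. The spare pocket is empty, and the valve, wrench and bin are in their original places.

```bash
python3 -c "
from station import robot
print(robot.finish_job())"
```

```text
the job is handed in; nothing more can be done
None
```

All three fittings are now in the trays with their matching samples, and I handed the job in at about 33 s of the 106 s allowed.

I parked the cap in the spare tray, moved the reducer to the reducer tray and the coupling to the coupling tray. Then I moved the cap from the spare tray to the cap tray.

**Last checks:** the final side and top pictures show each fitting upright in its pocket, with the spare pocket empty. The valve, wrench, bin and the coloured look-alikes look unmoved. The gripper was clear at 0.25 m height. The highest force I read was about 9 N, and that was only at the end of each move.

**Small disagreements:**
- The finger opening read 0.5 to 2.5 mm under the true diameters when gripping, but every hold was firm.
- The reducer still showed its full weight in the last force reading before release. It may have dropped by less than 1 mm, and it stayed upright.
- The first move call was refused because every value in a row has to be filled in. The next row was shortened by the step limit. Neither affected anything.

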